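Put the rubber kidney away and latch the tool tray

TASK

Put the rubber kidney away: lay it flat in the larger compartment of the sprung-out wooden tool tray and let go of it. Then, with closed fingers, press the tray's front gently straight in until you feel it meet the end of its travel, and back off, so that the push-push latch catches; check that the tray stays in by itself with nothing touching it. Do not ram the tray or push it hard, and leave the other loose things on the table where they are.

Things in the scene. Friction and masses are not known exactly. Their poses are not given: they have to be found in the camera images.
- dock: fixed wooden dock carrying the tray, 210x220 mm, at most 50 mm high; origin on the table top, +x the way the tray is pressed in, y along its front, z up. Push-push latch under the tray: it catches when the tray is pressed to its end and let go; the tray then comes back 6 mm and stays. Not caught, it springs out to 0. A second push of 9 to 12 N frees it, a third latches it again.
- tray (a joint): how far the tray is pressed in along the dock's +x (m): 0 sprung out, latched 0.040 to 0.060. Its spring pushes out with 2 N at 0, 4.5 N at 0.05. The latch is ready where the tray meets a stiff spring buffer (+3.5 N per mm), at 0.046 to 0.066, different in every dock and not to be seen: feel it. A push of 8 N catches surely; over 22 N on it (past 0.01) fails.
- tray_front (a point): middle of the flat outer face of the tray's wooden front, where to press with closed fingers along the dock's +x (do not clamp the front: the grip is over the force limit). Moves with the tray, axes as the dock's. The front is 218 mm wide (y), 8 mm thick, from 11 to 58 mm above the table; this point is at 36 mm.
- tray_bay (a point): centre of the floor (27 mm above the table) of the tray's larger, empty compartment, 121 mm along the dock's x, 124 mm along its y; walls 17 to 19 mm above the floor, the front 31 mm. The smaller compartment on the +y side holds two fixed turned stamps lying down, 20 mm thick. Axes as the dock's; moves with the tray.
- kidney: firm red-brown kidney-shaped rubber rib lying flat on the table right of the dock, 42 mm wide (its x), 95 mm long (its y), 9 mm thick; origin at the centre of its underside, z up. Loose, about 40 g; grasp it across the 42 mm.
- masking_tape: roll of cream masking tape lying flat, 110x104x24 mm; origin at the centre of its underside; a loose bystander
- mould_front: white plaster mould half, 105x88x47 mm, near the front left of the table; origin at the centre of its underside; a loose bystander
- mould_rear: another white plaster mould half, 106x88x47 mm, left of the dock; origin at the centre of its underside; a loose bystander
- needle_tool: needle tool with a thin wooden handle, 153 mm long, 10 mm thick, at the front edge; origin at the centre of its underside; a loose bystander
- test_pot: small thrown cream test pot, 62 mm wide, 61 mm high, standing; origin at the centre of its underside; a loose bystander
- wood_tool: boxwood modelling tool, 191 mm long, 9 mm thick, at the front edge; origin at the centre of its underside; a loose bystander

How it is judged:
By the outcome, as a careful person would: the job done as asked, in the order asked, and still so for the second after the job is handed in, with the robot touching nothing.
It also fails if it takes over 58 s, if anything falls off the work surface, if the arm or the gripper's body presses on something with over 40 N, if the wrist force passes 120 N, or if a joint passes its speed limit or range.

ROBOT

A 7-joint arm with a two-finger parallel gripper is mounted at the origin on a cart in front of the work surface, level with it; the furniture and walls round the work are solid. World frame = base frame: x ahead of the robot, y to its left, z up, the work surface at z = 0. Lengths are in m, angles in rad, forces in N, time in s.
With the tool pointing down it reaches from about 0.4 to 0.85 m from the base axis. Payload 10.4 kg.
Tool frame: the origin (TCP) lies at the very end of the fingers, on their centre line; the grasp point (between the pads) lies r.tcp_to_grasp behind it (r.tcp_to_grasp is the distance from the TCP to the grasp point, in m); z points along the fingers, y is the line along which they close (so a half turn about z gives the same grasp; the last joint's range is limited). The gripper opens to 87 mm and grips with 3 to 60 N. Pads are 19 mm wide; open, the fingers measure 117 mm over their backs; the gripper's body (75 mm by 190 mm) begins 51 mm behind the grasp point.
Start: joints at [1.147, 0.332, -0.065, 1.46, 0.022, 1.35, -0.088], TCP at [0.244, -0.575, 0.223] pointing down, gripper open.
Joint ranges: [-2.6, 2.6], [-0.5, 2.12], [-1.47, 1.34], [0.16, 2.42], [-1.27, 4.41], [0.06, 2.06], [-2.6, 2.6]. Speed limits (rad/s): [2.22, 2.22, 2.79, 2.79, 3.14, 3.14, 3.14].

INTERFACE

Orientations are given as a unit quaternion [x, y, z, w].
In Python, from bench import monitor, cams, ticket, r gives the robot as it stands.
- The arm moves only by the shell command python3 -m crank 'ROWS' [OPENING] [FORCE]. ROWS is a JSON object whose one key "steps" holds a list of rows, each a list of 2 entries, a list of its own where there are three numbers: the shift along the world's x, y, z in units of 25 mm (1.0 is 25 mm), then the turn, a rotation vector about the world's x, y, z in units of 5 degrees (1.0 is 5 degrees). In form: {"steps": [[[x, y, z], [ax, ay, az]], ...]}. A call has 1 to 10 rows; each row shifts and turns the commanded pose from where the row before left it; what a row does not reach is not made up. A row lasts 1/12 s, in which the tool goes at most 41.7 mm and 7.16 degrees, less where a joint would pass 70% of its speed; a pose out of reach is approached as far as the arm can. A call is refused whole if a number of a shift passes 1 or a number of a turn 1, either way. A call with a gripper value outside its range is refused whole. OPENING is the finger opening in mm, from 0 to 87, set as the call begins (- or left out, the last holds). The fingers move at their own pace and stop on an object; FORCE is the grip in N (left out, the last holds). Time passes only in rows, so rows that do not move let the fingers close. It gives the time, the measured TCP pose, the force, the opening and the grip force at its end, in the units of the state.
- monitor.read_state(): the state, without advancing time (a new reading comes with each control period).
- cams.camera(name): name is "scene" or "top" or "wrist"; returns a dict with "pixels" (400x640x3 uint8, blue, green, red), "z_map" (400x640 float32, m along the optical axis (not along the pixel's ray), 0 where there is no reading), "vfov" (degrees; the focal length in pixels is half the picture's height over the tangent of half this angle, whatever the lens; pixels are square), "cx", "cy" (the principal point, pixels), "T" (4x4, takes a point from camera to world coordinates). Camera axes: x right, y up, looking along -z (the intrinsics and any distortion apply to the point x, -y, -z); pixel columns grow to the right and rows downward; lengths in m; the calibration is good to about 2 mm. A picture is of the moment at which its call begins.
- ticket.close_job(): hands the job in; it is judged then, once.
The state is a dict: "time": time; "joint_positions": joint angles; "joint_vel": joint speeds; "joint_torque": joint torques, N m; "ee_pos": TCP position; "eef_rot": TCP orientation; "ft_force": force on the tool from outside, world axes, zero at the start; "torque": the same for the moment, N m; "width": finger opening in m; "grip_force": force on a finger pad.
Only numpy, scipy, OpenCV 4.12 (cv2) and the standard library are available. Lean on these libraries where they do the work, as an engineer would, in place of code of your own. Each camera call takes 0.05 s, during which the arm holds its last target. There are 200 camera calls.

## Working session

There is one attempt and no reset: what is moved stays moved. The work goes in short steps, Python scripts to look and compute and a shell command to move; the robot and the scene stay as the last step left them, time stands still between calls to the robot, and variables do not carry over. Pictures are saved under pics/ and viewed, at most 10 in all, crops included, and the job is handed in when it is done.

```bash
ls; mkdir -p pics; cat > h.py <<'E'
import numpy as np, cv2
from bench import monitor, cams, ticket, r
def snap(n,f):
    c=cams.camera(n); cv2.imwrite(f'pics/{f}.png',c['pixels']); np.savez(f'pics/{f}.npz',**{k:c[k] for k in('z_map','vfov','cx','cy','T')},keys=str(c.keys())); return c
def world(c,u,v,z=None,plane=None):
    f=200/np.tan(np.radians(float(c['vfov']))/2)
    d=np.array([(u-c['cx'])/f,-(v-c['cy'])/f,-1.])
    T=np.array(c['T'])
    if plane is not None:
        w=T[:3,:3]@d; return T[:3,3]+w*(plane-T[2,3])/w[2]
    if z is None: z=c['z_map'][int(v),int(u)]
    return T[:3,:3]@(d*z)+T[:3,3]
E
python3 - <<'E'
from h import *
s=monitor.read_state();print(s,r.tcp_to_grasp)
c=snap('top','top1');print(c.keys(),c['vfov'],c['cx'],c['cy'],c['T'])
c=snap('scene','sc1');print({k:c[k] for k in c if k not in('pixels','z_map')})
E
```

```text
pics
{'time': 0.0, 'joint_positions': array([ 1.14737659,  0.33286849, -0.06474642,  1.46094718,  0.02159447,
        1.34987682, -0.08851355]), 'joint_vel': array([ 0.00033878, -0.00154078, -0.00172327,  0.00087966, -0.00049507,
       -0.00010577,  0.00064629]), 'joint_torque': array([-1.22601279e-03, -6.23254609e+01,  2.44020304e-02, -3.89887762e+01,
       -6.12343848e-02,  3.99751193e-02,  1.60019727e-04]), 'ee_pos': array([ 0.24373082, -0.57510033,  0.22175336]), 'eef_rot': array([ 9.79979826e-01,  1.99095576e-01, -1.61353704e-04, -6.83395940e-04]), 'ft_force': array([-0.12075184, -0.49228006, -0.1192312 ]), 'torque': array([-0.00563942, -0.01567242, -0.00018192]), 'grip_force': 0.0, 'width': 0.08678892862181158} 0.0187
dict_keys(['pixels', 'z_map', 'vfov', 'cx', 'cy', 'T']) 56.85121479712797 322.5972991649548 198.54228145340218 [[-0.05961061  0.97764207 -0.20164961  0.36517787]
 [-0.99821814 -0.05784123  0.01466094  0.07247494]
 [ 0.00266949  0.20216425  0.97934799  0.92269791]
 [ 0.          0.          0.          1.        ]]
{'vfov': 48.17196997348818, 'cx': 325.9145801862907, 'cy': 199.6415051208352, 'T': array([[-0.73719526,  0.38070031, -0.55822077, -0.14507185],
       [-0.67538071, -0.3905987 ,  0.62553461,  0.82589065],
       [ 0.02010091,  0.83815269,  0.54506516,  0.71844062],
       [ 0.        ,  0.        ,  0.        ,  1.        ]])}
```

View pics/top1.png

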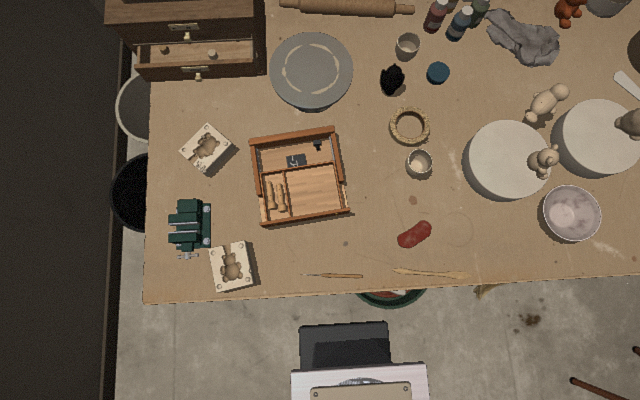

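View pics/sc1.png

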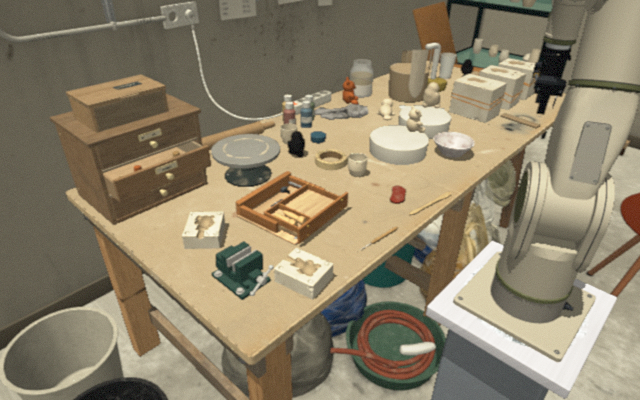

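The top view shows the dock around (300,175) with its tray front at about (305,217). The larger bay is around (315,192), the kidney at (414,234), the tape at (409,126) and the pot at (419,162). I'll enlarge the work area next.

```bash
python3 - <<'E'
from h import *
im=cv2.imread('pics/top1.png')
cv2.imwrite('pics/crop1.png',cv2.resize(im[110:260,240:440],None,fx=4,fy=4,interpolation=cv2.INTER_CUBIC))
c=np.load('pics/top1.npz')
# kidney mask by colour
hsv=cv2.cvtColor(im,cv2.COLOR_BGR2HSV)
roi=np.zeros(im.shape[:2],np.uint8); roi[212:255,390:440]=1
b,g,rr=[im[...,i].astype(int) for i in range(3)]
m=((rr-g>45)&(rr<190)&(roi>0)).astype(np.uint8)
m=((rr>1.9*g)&(roi>0)).astype(np.uint8)
ys,xs=np.nonzero(m);print(len(xs))
P=np.array([world(c,x,y,plane=.009)[:2] for x,y in zip(xs,ys)])
rect=cv2.minAreaRect((P*1000).astype(np.float32));print(rect, P.mean(0), np.median([world(c,x,y)[2] for x,y in zip(xs,ys)]))
for p in [(540,250),(380,230),(450,240),(315,195),(275,150),(345,160),(300,222)]: print(p,world(c,*p).round(4))
E
```

```text
411
((449.046630859375, -163.3197784423828), (39.403812408447266, 92.13330841064453), 28.923181533813477) [ 0.4489388  -0.16343777] 0.008693488171816366
(540, 250) [ 0.3931 -0.472   0.0006]
(380, 230) [ 0.466  -0.0798  0.0026]
(450, 240) [ 0.4312 -0.2531 -0.0024]
(315, 195) [0.5593 0.0773 0.0289]
(275, 150) [0.6893 0.1745 0.0082]
(345, 160) [ 6.542e-01 -5.800e-03 -3.000e-04]
(300, 222) [0.4982 0.119  0.0012]
```

View pics/crop1.png

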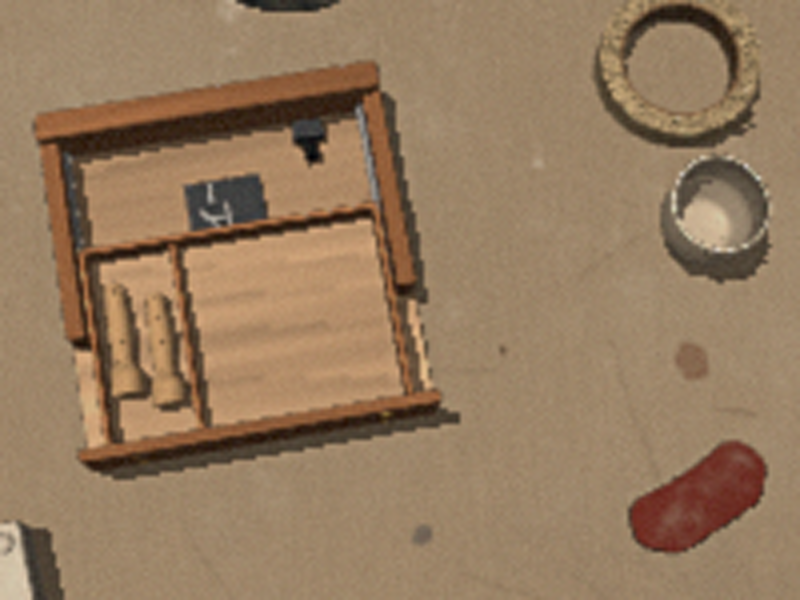

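The crop shows the tray front's top outer edge running from about (82,460) to (440,403) in crop pixels. The bay floor is about (190,243)–(385,213)–(408,392)–(205,425), and the kidney is centred at about (698,497) with its long axis rising to the right. I'll compute the dock frame and start moving towards the kidney.

```bash
python3 - <<'E'
from h import *
c=np.load('pics/top1.npz')
W=lambda u,v,z: world(c,240+u/4-.4,110+v/4-.4,plane=z)
L,R=W(82,460,.058),W(440,403,.058); print('front',L.round(4),R.round(4),np.linalg.norm(L-R),(L+R)/2)
d=(L-R)[:2]; yaw=np.degrees(np.arctan2(-d[0],d[1])); print('yaw from front',yaw)
a,b=W(37,137,.05),W(378,88,.05); d=(a-b)[:2]; print('back',np.linalg.norm(d),np.degrees(np.arctan2(-d[0],d[1])))
y=np.radians(yaw); x=np.array([np.cos(y),np.sin(y)]); yy=np.array([-x[1],x[0]])
for n,p in dict(FLs=(200,415),FRs=(410,390),BLs=(176,240),BRs=(375,213)).items():
  p=W(*p,.045)[:2]-((L+R)/2)[:2]; print(n,(p@x).round(4),(p@yy).round(4))
for n,p in dict(FL=(205,425),BL=(191,244)).items():
  p=W(*p,.027)[:2]-((L+R)/2)[:2]; print(n,'floor',(p@x).round(4),(p@yy).round(4))
E
python3 -m crank '{"steps":[[[0.41,0.824,0],[0,0,0.96]],[[0.41,0.824,0],[0,0,0.96]],[[0.41,0.824,0],[0,0,0.96]],[[0.41,0.824,0],[0,0,0.96]],[[0.41,0.824,0],[0,0,0.96]],[[0.41,0.824,0],[0,0,0.96]],[[0.41,0.824,0],[0,0,0.96]],[[0.41,0.824,0],[0,0,0.96]],[[0.41,0.824,0],[0,0,0.96]],[[0.41,0.824,0],[0,0,0.96]]]}' 75
```

```text
front [0.4894 0.2101 0.058 ] [ 0.5109 -0.0028  0.058 ] 0.21398450304393463 [0.50012091 0.10368647 0.058     ]
yaw from front 5.759660898039822
back 0.21465744881124862 5.300355895472836
FLs 0.0178 0.0354
FRs 0.0128 -0.0918
BLs 0.1283 0.0346
BRs 0.1259 -0.0894
FL floor 0.0144 0.0344
BL floor 0.1296 0.0267
time: 0.93
ee_pos: [0.3465, -0.3683, 0.2223]
eef_rot: [0.813, 0.582, -0.0, -0.0]
ft_force: [0.8, -0.9, 0.2]
width: 0.0753
grip_force: 0.0
```

```bash

python3 -m crank '{"steps":[[[0.41,0.82,-0.5],[0,0,0.955]],[[0.41,0.82,-0.5],[0,0,0.955]],[[0.41,0.82,-0.5],[0,0,0.955]],[[0.41,0.82,-0.5],[0,0,0.955]],[[0.41,0.82,-0.5],[0,0,0.955]],[[0.41,0.82,-0.5],[0,0,0.955]],[[0.41,0.82,-0.5],[0,0,0.955]],[[0.41,0.82,-0.5],[0,0,0.955]],[[0.41,0.82,-0.5],[0,0,0.955]],[[0.41,0.82,-0.5],[0,0,0.955]]]}' 75
python3 -m crank '{"steps":[[[0,0,0],[0,0,0]],[[0,0,0],[0,0,0]]]}'
python3 - <<'E'
from h import *
c=snap('wrist','w1');print(c['T'].round(3))
s=monitor.read_state();print(s['ee_pos'],s['eef_rot'])
im=c['pixels'];b,g,rr=[im[...,i].astype(int) for i in range(3)]
m=(rr>1.9*g)&(rr>40)
n,l,st,_=cv2.connectedComponentsWithStats(m.astype(np.uint8));k=1+st[1:,4].argmax()
ys,xs=np.nonzero(l==k);P=np.array([world(c,x,y,plane=.009)[:2] for x,y in zip(xs,ys)])
print(st[k],cv2.minAreaRect((P*1000).astype(np.float32)))
E
```

```text
time: 1.77
ee_pos: [0.449, -0.1634, 0.0969]
eef_rot: [0.508, 0.861, 0.0, -0.0]
ft_force: [1.0, 0.2, -0.2]
width: 0.0751
grip_force: 0.0
time: 1.93
ee_pos: [0.4486, -0.1633, 0.0968]
eef_rot: [0.509, 0.861, 0.0, -0.001]
ft_force: [1.0, -0.4, 0.2]
width: 0.0749
grip_force: 0.0
[[ 0.876 -0.466 -0.126  0.413]
 [ 0.483  0.844  0.232 -0.1  ]
 [-0.002 -0.264  0.965  0.26 ]
 [ 0.     0.     0.     1.   ]]
[ 0.44856705 -0.16458467  0.09738492] [ 5.09947773e-01  8.60205277e-01 -7.39072879e-05 -3.80494025e-04]
[ 299  180   40   80 1261] ((450.98504638671875, -178.48080444335938), (29.240062713623047, 67.65739440917969), 32.36454391479492)
```

View pics/w1.png

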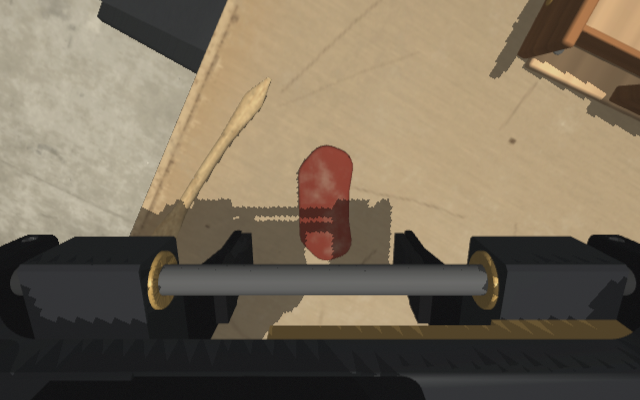

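The wrist view shows the kidney at columns 298–352 and rows 146–262, roughly centred between the fingers (about column 320). The wood tool is at left, so I'll check its clearance.

```bash
python3 - <<'E'
from h import *
c=np.load('pics/top1.npz')
for p in [(393,270),(420,271),(435,272),(470,275)]: print(world(c,*p,plane=.008).round(3))
w=np.load('pics/w1.npz')
for p in [(325,204),(298,200),(352,200),(325,146),(325,262),(190,200),(265,82)]: print(p,world(w,*p,plane=.009).round(4))
E
```

```text
[ 0.366 -0.102  0.008]
[ 0.36  -0.167  0.008]
[ 0.355 -0.203  0.008]
[ 0.343 -0.287  0.008]
(325, 204) [ 0.4491 -0.1634  0.009 ]
(298, 200) [ 0.4288 -0.1708  0.009 ]
(352, 200) [ 0.4661 -0.1502  0.009 ]
(325, 146) [ 0.427  -0.1235  0.009 ]
(325, 262) [ 0.4734 -0.2073  0.009 ]
(190, 200) [ 0.3541 -0.2121  0.009 ]
(265, 82) [ 0.367  -0.1044  0.009 ]
```

```bash

python3 -m crank '{"steps":[[[0,0.02,-0.8],[0,0,0]],[[0,0,-0.8],[0,0,0]],[[0,0,-0.8],[0,0,0]],[[0,0,-0.6],[0,0,0]],[[0,0,-0.3],[0,0,0]],[[0,0,-0.25],[0,0,0]],[[0,0,-0.15],[0,0,0]],[[0,0,0],[0,0,0]]]}' 66
python3 -m crank '{"steps":[[[0,0,0],[0,0,0]],[[0,0,0],[0,0,0]],[[0,0,0],[0,0,0]],[[0,0,0],[0,0,0]],[[0,0,0],[0,0,0]],[[0,0,0],[0,0,0]]]}' 30 15
```

```text
time: 2.65
ee_pos: [0.4488, -0.1644, 0.0051]
eef_rot: [0.51, 0.86, -0.0, 0.0]
ft_force: [-0.3, -0.2, -0.6]
width: 0.0661
grip_force: 0.0
time: 3.15
ee_pos: [0.4492, -0.1641, 0.0054]
eef_rot: [0.51, 0.86, 0.0, 0.0]
ft_force: [-1.5, 0.3, 3.0]
width: 0.0417
grip_force: 15.0
```

```bash

python3 -m crank '{"steps":[[[0,0,0.4],[0,0,0]],[[0,0,0.9],[0,0,0]],[[0,0,0.9],[0,0,0]],[[0,0,0.9],[0,0,0]],[[0.4,0.82,0.4],[0,0,-0.5]],[[0.4,0.82,0],[0,0,-0.5]],[[0.4,0.82,0],[0,0,-0.5]],[[0.4,0.82,0],[0,0,-0.5]],[[0.4,0.82,0],[0,0,-0.5]],[[0.4,0.82,0],[0,0,-0.5]]]}'
python3 -m crank '{"steps":[[[0.4,0.82,0],[0,0,-0.5]],[[0.4,0.82,0],[0,0,-0.5]],[[0.4,0.82,0],[0,0,-0.5]],[[0.4,0.82,0],[0,0,-0.14]],[[0.4,0.82,0],[0,0,0]],[[0.4,0.82,0],[0,0,0]],[[0,0,0],[0,0,0]],[[0,0,0],[0,0,0]]]}'
python3 - <<'E'
from h import *
c=snap('wrist','w2')
s=monitor.read_state();print(s['ee_pos'],s['eef_rot'],s['width'],s['grip_force'])
print(np.degrees(2*np.arctan2(s['eef_rot'][1],s['eef_rot'][0]))-90)
E
```

```text
time: 3.98
ee_pos: [0.5092, -0.04, 0.0933]
eef_rot: [0.618, 0.786, 0.0, 0.0]
ft_force: [-0.5, -1.1, 0.1]
width: 0.0422
grip_force: 15.0
time: 4.65
ee_pos: [0.5688, 0.0834, 0.093]
eef_rot: [0.671, 0.741, 0.0, -0.0]
ft_force: [0.3, 0.5, -0.9]
width: 0.0421
grip_force: 15.0
[0.5686264  0.08193752 0.09281426] [ 6.72021819e-01  7.40531324e-01 -1.64498022e-04 -7.75223696e-05] 0.041850281281125654 14.99988466501236
5.553393947424908
```

View pics/w2.png

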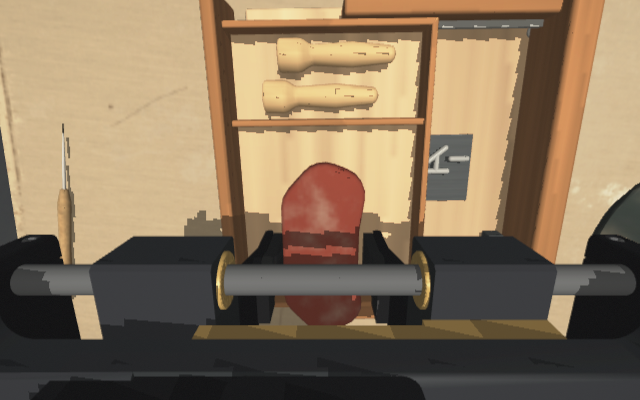

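The wrist view shows the kidney held level and square to the tray, above the large bay. The divider is at row 122, the front wall at about column 228 and the rear wall at about column 428. I'll check the bay centre from this view.

```bash
python3 - <<'E'
from h import *
w=np.load('pics/w2.npz')
y=np.radians(5.6);x=np.array([np.cos(y),np.sin(y)]); yy=np.array([-x[1],x[0]])
o=np.array([.5688,.0830])
for n,u,v,z in [('front outer top',203,30,.058),('front outer top',211,120,.058),('front inner top',222,60,.058),('front outer',217,180,.058),('front inner',239,200,.058),('rear top',438,30,.045),('rear top near side',427,122,.045),('rear near',416,200,.045),('rear floor',412,200,.027),('divider top near edge',330,125,.045),('front floor',243,200,.027)]:
  p=world(w,u,v,plane=z)[:2]; print(n,p.round(4),((p-o)@x).round(4),((p-o)@yy).round(4), world(w,u,v).round(3))
E
```

```text
front outer top [0.4911 0.1895] -0.067 0.1136 [0.491 0.19  0.058]
front outer top [0.4959 0.1419] -0.0668 0.0657 [0.496 0.142 0.058]
front inner top [0.5017 0.1753] -0.0578 0.0984 [0.5   0.176 0.051]
front outer [0.5    0.1063] -0.0662 0.0299 [0.5   0.106 0.058]
front inner [0.5138 0.0949] -0.0536 0.0172 [0.509 0.089 0.039]
rear top [0.6226 0.2054] 0.0655 0.1165 [0.633 0.214 0.009]
rear top near side [0.6258 0.1533] 0.0635 0.0644 [0.625 0.153 0.047]
rear near [0.6277 0.1027] 0.0606 0.0139 [0.63  0.101 0.038]
rear floor [0.6306 0.098 ] 0.063 0.0089 [0.63  0.099 0.03 ]
divider top near edge [0.5658 0.1454] 0.0031 0.0624 [0.566 0.145 0.028]
front floor [0.5094 0.0858] -0.0588 0.0086 [0.51  0.086 0.028]
```

```bash

python3 -m crank '{"steps":[[[0.1,0,-0.6],[0,0,0]],[[0,0,-0.6],[0,0,0]],[[0,0,-0.6],[0,0,0]],[[0,0,-0.3],[0,0,0]],[[0,0,-0.15],[0,0,0]],[[0,0,-0.12],[0,0,0]],[[0,0,0],[0,0,0]],[[0,0,0],[0,0,0]]]}'

```

```text
time: 5.37
ee_pos: [0.5717, 0.0819, 0.0339]
eef_rot: [0.672, 0.74, 0.0, 0.0]
ft_force: [0.0, -0.2, 0.5]
width: 0.042
grip_force: 15.0
```

```bash

python3 -m crank '{"steps":[[[0,0,-0.03],[0,0,0]],[[0,0,0],[0,0,0]],[[0,0,0],[0,0,0]],[[0,0,0],[0,0,0]]]}' 60
python3 -m crank '{"steps":[[[0,0,0.5],[0,0,0]],[[0,0,0.8],[0,0,0]],[[0,0,0.9],[0,0,0]],[[0,0,0.9],[0,0,0]],[[-0.8,0,0.4],[0,0,0]],[[-0.9,0.2,0],[0,0,0]],[[-0.9,0.2,0],[0,0,0]],[[-0.9,0.2,0],[0,0,0]],[[-0.9,0.2,0],[0,0,0]],[[0,0,0],[0,0,0]]]}'
python3 - <<'E'
from h import *
c=snap('top','top2');cv2.imwrite('pics/crop2.png',cv2.resize(c['pixels'][110:260,240:440],None,fx=4,fy=4,interpolation=cv2.INTER_CUBIC))
E
```

```text
time: 5.7
ee_pos: [0.5715, 0.082, 0.0328]
eef_rot: [0.672, 0.74, 0.0, 0.0]
ft_force: [-0.0, -0.1, -0.4]
width: 0.0575
grip_force: 0.0
time: 6.53
ee_pos: [0.4582, 0.1033, 0.1208]
eef_rot: [0.671, 0.741, -0.001, 0.0]
ft_force: [0.1, 0.2, -0.3]
width: 0.0599
grip_force: 0.0
```

View pics/crop2.png

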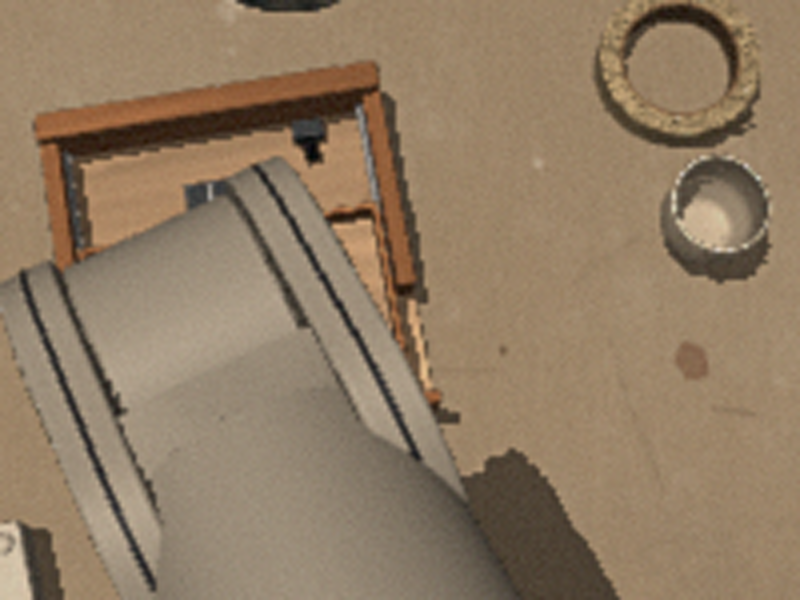

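The arm hides the bay in this view; the tray is still out and the other things haven't moved. I'll close the fingers, go down in front of the tray and check the kidney from the scene camera.

```bash

python3 -m crank '{"steps":[[[0,-0.15,0],[0,0,0]],[[0,0,0],[0,0,0]],[[0,0,-0.4],[0,0,0]],[[0,0,-0.6],[0,0,0]],[[0,0,-0.6],[0,0,0]],[[0,0,-0.6],[0,0,0]],[[0,0,-0.6],[0,0,0]],[[0,0,-0.5],[0,0,0]],[[0,0,-0.33],[0,0,0]],[[0,0,0],[0,0,0]]]}' 0 10
python3 - <<'E'
from h import *
c=snap('scene','sc2');cv2.imwrite('pics/crop3.png',cv2.resize(c['pixels'][160:260,220:360],None,fx=5,fy=5,interpolation=cv2.INTER_CUBIC))
s=monitor.read_state();print(s['ee_pos'],s['ft_force'],s['width'])
E
```

```text
time: 7.42
ee_pos: [0.4603, 0.0981, 0.0272]
eef_rot: [0.672, 0.74, -0.001, -0.001]
ft_force: [0.1, 0.2, 0.6]
width: 0.0034
grip_force: 0.0
[0.46085968 0.09827557 0.02835966] [-0.52725357 -0.14990536 -0.09089486] 0.002250178700944213
```

View pics/crop3.png

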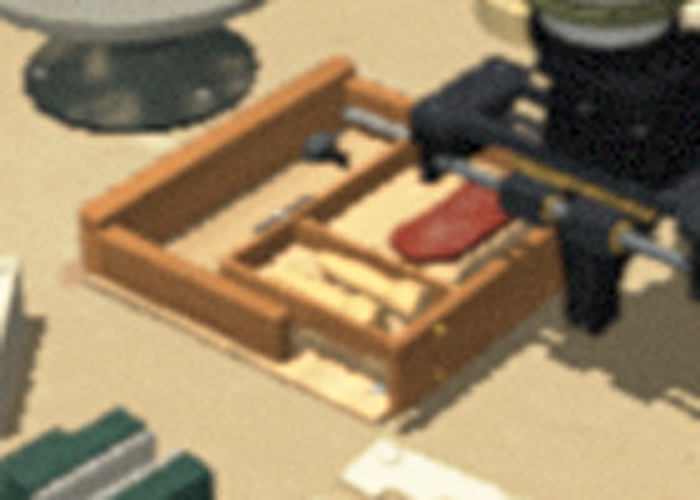

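The kidney lies flat in the large bay, at crop pixels about (455,220), and the closed fingers are just in front of the tray front. I'll start pressing along the dock's +x.

```bash

python3 -m crank '{"steps":[[[0.25,0.025,0],[0,0,0]],[[0.25,0.025,0],[0,0,0]],[[0.25,0.025,0],[0,0,0]],[[0.15,0.015,0],[0,0,0]],[[0.12,0.012,0],[0,0,0]],[[0,0,0],[0,0,0]]]}'
python3 -m crank '{"steps":[[[0.1,0.01,0],[0,0,0]],[[0.1,0.01,0],[0,0,0]],[[0.1,0.01,0],[0,0,0]],[[0,0,0],[0,0,0]]]}'
```

```text
time: 7.97
ee_pos: [0.4876, 0.101, 0.0295]
eef_rot: [0.672, 0.74, 0.0, 0.0]
ft_force: [-0.6, -0.3, -0.2]
width: 0.0004
grip_force: 0.0
time: 8.3
ee_pos: [0.4944, 0.1016, 0.0293]
eef_rot: [0.672, 0.74, -0.0, -0.0]
ft_force: [-0.9, 0.3, 0.3]
width: 0.0005
grip_force: 0.8
```

```bash

for i in 1 2 3; do python3 -m crank '{"steps":[[[0.1,0.01,0],[0,0,0]],[[0.1,0.01,0],[0,0,0]],[[0,0,0],[0,0,0]]]}' | grep -E "ee_pos|ft_f"; done
```

```text
ee_pos: [0.4996, 0.1022, 0.0293]
ft_force: [-2.3, 0.3, -0.3]
ee_pos: [0.5047, 0.1028, 0.0293]
ft_force: [-2.9, 1.5, -0.5]
ee_pos: [0.5098, 0.1032, 0.0293]
ft_force: [-2.5, 1.0, 0.1]
```

```bash

for i in 1 2 3 4; do python3 -m crank '{"steps":[[[0.12,0.012,0],[0,0,0]],[[0.12,0.012,0],[0,0,0]],[[0,0,0],[0,0,0]]]}' | grep -E "ee_pos|ft_f"; done
```

```text
ee_pos: [0.5159, 0.1038, 0.0293]
ft_force: [-3.2, 0.8, -0.8]
ee_pos: [0.5217, 0.1044, 0.0293]
ft_force: [-3.1, 1.9, 0.6]
ee_pos: [0.5274, 0.1051, 0.0293]
ft_force: [-4.0, 1.7, 0.1]
ee_pos: [0.5333, 0.1057, 0.0293]
ft_force: [-5.0, 2.8, 0.1]
```

```bash

python3 -m crank '{"steps":[[[0.1,0.01,0],[0,0,0]],[[0.06,0.006,0],[0,0,0]],[[0,0,0],[0,0,0]]]}' | grep -E "ee_pos|ft_f"
python3 -m crank '{"steps":[[[0.04,0.004,0],[0,0,0]],[[0.04,0.004,0],[0,0,0]],[[0,0,0],[0,0,0]]]}' | grep -E "ee_pos|ft_f"
```

```text
ee_pos: [0.537, 0.1061, 0.0293]
ft_force: [-5.0, 2.2, 0.5]
ee_pos: [0.5387, 0.1063, 0.0292]
ft_force: [-5.1, 2.3, 2.3]
```

```bash

python3 -m crank '{"steps":[[[0.04,0.004,0],[0,0,0]],[[0.04,0.004,0],[0,0,0]],[[0,0,0],[0,0,0]]]}' | grep -E "ee_pos|ft_f"
```

```text
ee_pos: [0.5406, 0.1065, 0.0292]
ft_force: [-6.7, 2.1, 1.8]
```

```bash

python3 -m crank '{"steps":[[[0.04,0.004,0],[0,0,0]],[[0,0,0],[0,0,0]]]}' | grep -E "ee_pos|ft_f"
```

```text
ee_pos: [0.5416, 0.1067, 0.0292]
ft_force: [-7.0, 2.0, 2.1]
```

```bash

python3 -m crank '{"steps":[[[0.04,0.004,0],[0,0,0]],[[0,0,0],[0,0,0]]]}' | grep -E "ee_pos|ft_f"
```

```text
ee_pos: [0.5426, 0.1068, 0.0292]
ft_force: [-6.3, 2.7, 2.4]
```

```bash

python3 -m crank '{"steps":[[[0.04,0.004,0],[0,0,0]],[[0,0,0],[0,0,0]]]}' | grep -E "ee_pos|ft_f"
```

```text
ee_pos: [0.5436, 0.1069, 0.0292]
ft_force: [-5.6, 1.9, 1.8]
```

Not at the end yet; that was noise plus friction.

```bash

python3 -m crank '{"steps":[[[0.04,0.004,0],[0,0,0]],[[0.04,0.004,0],[0,0,0]],[[0,0,0],[0,0,0]]]}' | grep -E "ee_pos|ft_f"
```

```text
ee_pos: [0.5462, 0.1071, 0.0293]
ft_force: [-3.3, 3.0, -0.2]
```

```bash

python3 -m crank '{"steps":[[[0.04,0.004,0],[0,0,0]],[[0.04,0.004,0],[0,0,0]],[[0,0,0],[0,0,0]]]}' | grep -E "ee_pos|ft_f"
```

```text
ee_pos: [0.5483, 0.1073, 0.0293]
ft_force: [-3.7, 2.2, 0.2]
```

```bash

python3 -m crank '{"steps":[[[0.04,0.004,0],[0,0,0]],[[0.04,0.004,0],[0,0,0]],[[0,0,0],[0,0,0]]]}' | grep -E "ee_pos|ft_f"
```

```text
ee_pos: [0.5501, 0.1075, 0.0293]
ft_force: [-5.6, 2.7, 1.4]
```

```bash

python3 -m crank '{"steps":[[[0.04,0.004,0],[0,0,0]],[[0.04,0.004,0],[0,0,0]],[[0,0,0],[0,0,0]]]}' | grep -E "ee_pos|ft_f"
```

```text
ee_pos: [0.5514, 0.1077, 0.0292]
ft_force: [-8.6, 1.5, 4.8]
```

```bash

python3 -m crank '{"steps":[[[0.03,0.003,0],[0,0,0]],[[0,0,0],[0,0,0]]]}' | grep -E "ee_pos|ft_f"
```

```text
ee_pos: [0.5518, 0.1077, 0.0292]
ft_force: [-10.1, 2.1, 5.3]
```

The force is rising about 3.5 N/mm, so this is the end of travel, at about 10 N. I'll back off gently.

```bash

python3 -m crank '{"steps":[[[-0.08,-0.008,0],[0,0,0]],[[-0.1,-0.01,0],[0,0,0]],[[-0.1,-0.01,0],[0,0,0]],[[-0.1,-0.01,0],[0,0,0]],[[0,0,0],[0,0,0]]]}' | grep -E "ee_pos|ft_f"
python3 -m crank '{"steps":[[[-0.3,-0.03,0],[0,0,0]],[[-0.4,-0.04,0],[0,0,0]],[[-0.5,-0.05,0],[0,0,0]],[[-0.5,-0.05,0],[0,0,0]],[[0,0,0],[0,0,0]]]}' | grep -E "ee_pos|ft_f"
python3 - <<'E'
from h import *
c=snap('scene','sc3');cv2.imwrite('pics/crop4.png',cv2.resize(c['pixels'][160:260,220:360],None,fx=5,fy=5,interpolation=cv2.INTER_CUBIC))
E
```

```text
ee_pos: [0.5432, 0.1065, 0.0293]
ft_force: [-5.2, 2.5, 1.0]
ee_pos: [0.4998, 0.1013, 0.0294]
ft_force: [0.9, 1.0, 0.1]
```

View pics/crop4.png

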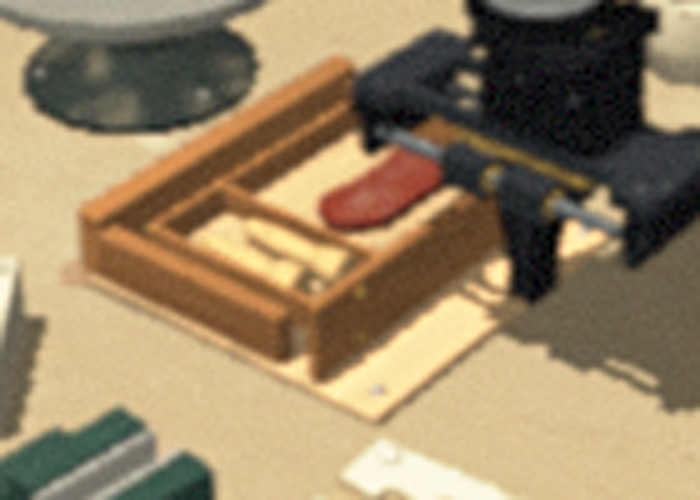

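The tray stays pressed in with its front well behind the base-plate edge, and the kidney is flat in the bay. I'll withdraw and verify with the top camera.

```bash

python3 -m crank '{"steps":[[[-0.8,-0.08,0],[0,0,0]],[[-0.6,-0.06,0],[0,0,0]],[[0,0,0.7],[0,0,0]],[[0,0,0.9],[0,0,0]],[[0,0,0.9],[0,0,0]],[[0,0,0.9],[0,0,0]],[[0,-0.7,0.7],[0,0,0]],[[0,-0.9,0],[0,0,0]],[[0,-0.9,0],[0,0,0]],[[0,-0.9,0],[0,0,0]]]}' | grep -E "ee_pos|ft_f"
python3 -m crank '{"steps":[[[0,-0.9,0],[0,0,0]],[[0,-0.9,0],[0,0,0]],[[0,-0.9,0],[0,0,0]],[[0,-0.9,0],[0,0,0]],[[0,-0.9,0],[0,0,0]],[[0,-0.9,0],[0,0,0]],[[0,-0.9,0],[0,0,0]],[[0,-0.9,0],[0,0,0]],[[0,-0.5,0],[0,0,0]],[[0,0,0],[0,0,0]]]}' | grep -E "time|ee_pos|ft_f"
python3 - <<'E'
from h import *
c=snap('top','top3');cv2.imwrite('pics/crop5.png',cv2.resize(c['pixels'][110:260,240:440],None,fx=4,fy=4,interpolation=cv2.INTER_CUBIC))
E
```

```text
ee_pos: [0.4673, 0.0123, 0.1328]
ft_force: [1.1, 0.2, -0.6]
time: 15.02
ee_pos: [0.4662, -0.1822, 0.132]
ft_force: [0.2, 0.7, -0.0]
```

View pics/crop5.png

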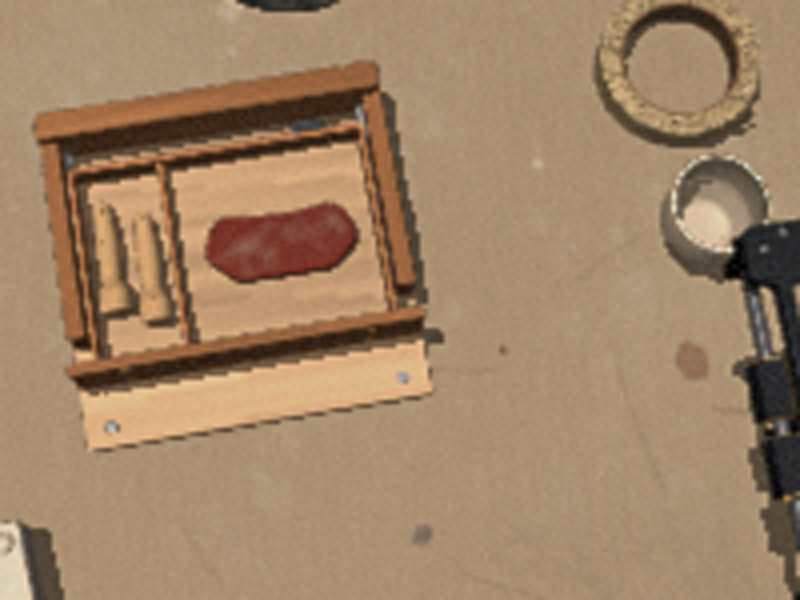

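The arm is clear, the kidney lies flat in the large bay at about (282,242), and the tray's front edge now runs from (72,380) to (425,318). I'll measure how far in it is, wait a moment, recheck and hand in.

```bash

python3 -m crank '{"steps":[[[0,0,0.5],[0,0,0]],[[0,0,0.5],[0,0,0]],[[0,0,0],[0,0,0]],[[0,0,0],[0,0,0]],[[0,0,0],[0,0,0]],[[0,0,0],[0,0,0]],[[0,0,0],[0,0,0]],[[0,0,0],[0,0,0]]]}' | grep -E "time|ft_f"
python3 - <<'E'
from h import *
a=np.load('pics/top3.npz'); c=snap('top','top4')
W=lambda u,v: world(c,240+u/4-.4,110+v/4-.4,plane=.058)
print((((W(72,380)+W(425,318))/2)-[.5001,.1037,.058]).round(4))
d=np.abs(a['z_map']-c['z_map'])[130:230,245:350]; print('changed px',(d>.006).sum())
im=cv2.imread('pics/top3.png'); print(np.abs(im.astype(int)-c['pixels'])[130:230,245:350].mean()) if im is not None else 0
print(ticket.close_job())
E
```

```text
time: 15.73
ft_force: [0.1, -0.2, -0.1]
[0.0503 0.0049 0.    ]
changed px 190
2.935015873015873
the job is handed in; nothing more can be done
None
```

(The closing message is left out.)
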